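# Pack the sides into a lunch box

### The job

The macaroni is already served; finish the lunch box by standing the four sides upright in their silicone cups: the red ketchup jar in the round green cup, the pink-lidded yoghurt in the square blue cup, the muffin in the round yellow cup and the raisin carton in the oblong orange cup. Set each down on the floor of its cup, do not drop it, and leave the mustard jar and the blue-lidded yoghurt standing where they are.

Things in the scene. Friction and masses are not known exactly. Their poses are not given: they have to be found in the camera images.
- ketchup_jar: mini jar of ketchup, all red (lid and contents) with a white paper band; cylinder 46 mm in diameter, 58 mm high, about 110 g. Origin: centre of its underside, z up. Stands loose and upright on the worktop. It, the five other loose things listed, a salt shaker and a steel measuring cup (all under 76 mm) stand in eight shuffled places on the right half of the worktop, centres at least 95 mm apart.
- pink_yoghurt: yoghurt pot with a PINK foil lid and pink band; off-white cylinder 57 mm in diameter (thin lid rim 60 mm), 66 mm high, about 140 g. Origin: centre of its underside, z up. Stands loose and upright on the worktop.
- muffin: brown domed muffin with dark chocolate pieces in a pale paper case; round, 48 mm in diameter at the foot, case widening to 57 mm at 36 mm height, crown widest (61 mm) between 41 and 48 mm, top at 63 mm; about 60 g. Grip it on the crown, about 45 mm up. Origin: centre of its underside, z up. Stands loose and upright on the worktop.
- raisin_carton: purple raisin carton with a yellow sun disc on its wide faces and a yellow stripe at the foot; box 50 mm (its x) by 28 mm (its y) by 74 mm high, about 50 g. Grip it across the 28 mm, along its y. Origin: centre of its underside, z up. Stands loose and upright on the worktop.
- green_cup: green round silicone cup, outside 71 mm, inside 66 mm in diameter. Rim 16 mm above its underside, its own floor 3 mm thick. Fixed in the lunch box, underside 4 mm above the worktop. Origin: centre of its underside, z up. The four cups, in shuffled places, make a 2 by 2 square at 88 mm pitch, centres 52 mm or more from the walls. Lunch box: open off-white tray 200 by 320 mm, walls 32 mm high.
- blue_cup: blue square silicone cup, outside 81 by 81 mm, inside 75 by 75 mm, sides along its x and y. Rim 16 mm above its underside, its own floor 3 mm thick. Fixed in the lunch box, underside 4 mm above the worktop. Origin: centre of its underside, z up.
- yellow_cup: yellow round silicone cup, outside 81 mm, inside 76 mm in diameter. Rim 16 mm above its underside, its own floor 3 mm thick. Fixed in the lunch box, underside 4 mm above the worktop. Origin: centre of its underside, z up.
- orange_cup: orange oblong silicone cup, outside 76 mm (its x) by 54 mm (its y), inside 70 by 48 mm: the carton goes in only with its 50 mm side along the cup's x, either way round. Rim 16 mm above its underside, its own floor 3 mm thick. Fixed in the lunch box, underside 4 mm above the worktop. Origin: centre of its underside, z up.
- mustard_jar: look-alike, to be left: mini jar of mustard, same size and shape as the ketchup jar but all amber yellow. Origin: centre of its underside, z up. Stands loose and upright on the worktop.
- blue_yoghurt: look-alike, to be left: yoghurt pot, same size and shape as the other but with a dark BLUE foil lid and band. Origin: centre of its underside, z up. Stands loose and upright on the worktop.
There are look-alikes about, which are no part of the job. There is more than one size of the raisin_carton; the one meant has the size given above. What is meant by the ketchup_jar is not turquoise, and is the smaller of those in its own colour.

How it is judged:
At the end, for the whole second after the job is handed in: the four sides each stand upright (within 0.12 rad), at rest, on the floor of their own cup (underside within 5 mm of it, centre within 20 mm of the cup's), and the mustard jar and blue-lidded yoghurt stand upright within 30 mm of where they began (horizontal distance between ketchup_jar and green_cup below 0.02 m and z of ketchup_jar in the frame of green_cup between 0 and 0.008 m and angle between each of ketchup_jar, pink_yoghurt, muffin, raisin_carton, mustard_jar, blue_yoghurt's own z axis and vertical below 0.12 rad and linear speed of each of ketchup_jar, pink_yoghurt, muffin, raisin_carton below 0.02 m/s and horizontal distance between pink_yoghurt and blue_cup below 0.02 m and z of pink_yoghurt in the frame of blue_cup between 0 and 0.008 m and horizontal distance between muffin and yellow_cup below 0.02 m and z of muffin in the frame of yellow_cup between 0 and 0.008 m and horizontal distance between raisin_carton and orange_cup below 0.02 m and z of raisin_carton in the frame of orange_cup between 0 and 0.008 m and distance of each of mustard_jar, blue_yoghurt from where it was at the start of the episode below 0.03 m); the robot touches nothing.
It fails at once if one of the four things is dropped: it falls free through more than about 3 cm ((linear speed of ketchup_jar above 0.77 m/s and contact force between ketchup_jar and anything else below 0.01 N) or (linear speed of pink_yoghurt above 0.77 m/s and contact force between pink_yoghurt and anything else below 0.01 N) or (linear speed of muffin above 0.77 m/s and contact force between muffin and anything else below 0.01 N) or (linear speed of raisin_carton above 0.77 m/s and contact force between raisin_carton and anything else below 0.01 N)).
It fails at once if the mustard jar or the blue-lidded yoghurt is shifted more than 3 cm or lifted or knocked over (distance of any of mustard_jar, blue_yoghurt from where it was at the start of the episode above 0.03 m or angle between any of mustard_jar, blue_yoghurt's own z axis and vertical above 0.35 rad).
It also fails if it takes over 96 s, if anything falls off the work surface, if the arm or the gripper's body presses on something with over 40 N, if the wrist force passes 120 N, or if a joint passes its speed limit or range.

### The arm

A 6-joint arm with a two-finger parallel gripper is mounted at the origin on the work surface. World frame = base frame: x ahead of the robot, y to its left, z up, the work surface at z = 0. Lengths are in m, angles in rad, forces in N, time in s.
With the tool pointing down it reaches from about 0.3 to 0.825 m from the base axis. Payload 5.4 kg.
Tool frame: the origin (TCP) lies at the very end of the fingers, on their centre line; the grasp point (between the pads) lies 19 mm behind it; z points along the fingers, x is the direction in which the jaws open and shut, and the axes are right-handed (so a half turn about z gives the same grasp; the last joint's range is limited). The gripper opens to 92 mm and grips with 3 to 60 N. Pads are 20 mm wide; open, the fingers measure 128 mm over their backs; the gripper's body (75 mm by 189 mm) begins 69 mm behind the grasp point.
Start: joints at [-1.376, 0.158, 1.597, -0, 1.386, -0.21], TCP at [0.226, -0.529, 0.215] pointing down, gripper open.
Joint ranges: [-2.91, 2.91], [-0.94, 2.29], [0.18, 2.7], [-1.29, 4.43], [0.17, 2.64], [-3, 3]. Speed limits (rad/s): [2.57, 2.57, 3.14, 3.14, 3.14, 3.14].

### API

Orientations are given as a rotation vector (axis times angle).
In Python, from workcell import bot gives the robot as it stands. Calls block until the motion is done:
- bot.goto(position, orientation): joint-space move of the TCP to a pose.
- bot.line_to(position, rot=None, max_speed=0.15): straight line of the TCP; rot=None keeps the orientation; max_speed is the mean speed in m/s.
- bot.set_joints(angles): joint-space move.
- bot.set_gripper(opening, newtons=None): opening from 0.0 (shut) to 1.0 (fully open); newtons is the grip in N (None keeps the last); returns when the fingers have stopped.
- bot.hold(seconds).
- bot.inverse_kinematics(position, orientation): joint angles nearest the present ones, or None.
- bot.read_camera(name): name is "side" or "top" or "wrist"; returns a dict with "pixels" (384x512x3 uint8, blue, green, red), "fx", "fy", "cx", "cy" (pixels), "k1" (the pictures are not rectified: a ray, as slopes to the right and down, at radius r is drawn at 1 + k1 r^2 times it, then the intrinsics apply), "R" (3x3) and "t" (3): a world point X has camera coordinates R X + t. Camera axes: x right, y down, z forward; pixel columns grow to the right and rows downward; lengths in m; the calibration is good to about 2 mm. A picture is of the moment at which its call begins. There is no depth.
A pose or a line that the arm cannot do raises bot.MotionError and nothing moves.
- bot.job_done(): hands the job in, once; it reports no verdict.
Readings, each from a call of its own:
- bot.current_clock(): time.
- bot.current_joints(): joint angles.
- bot.current_joint_vel(): joint speeds.
- bot.current_effort(): joint torques, N m.
- bot.current_ee_pos(): TCP position.
- bot.current_tool_rot(): TCP orientation.
- bot.current_contact_force(): force on the tool from outside, world axes, zero at the start.
- bot.current_ft_torque(): the same for the moment, N m.
- bot.current_opening(): opening from 0.0 (shut) to 1.0 (fully open).
Only numpy, scipy, OpenCV 4.12 (cv2) and the standard library are available. Lean on these libraries where they do the work, as an engineer would, in place of code of your own. Each camera call takes 0.05 s, during which the arm holds its last target.

## Working session

There is one attempt and no reset: what is moved stays moved. The work goes in short steps, each a Python script; the robot and the scene stay as the last script left them, time stands still between calls to the robot, and variables do not carry over. Pictures are saved under pics/ and viewed, and the job is handed in when it is done.

```bash
mkdir -p pics; ls; python3 - <<'E'
from workcell import bot
import cv2,pickle
for n in ["top","side","wrist"]:
    c=bot.read_camera(n); cv2.imwrite(f"pics/{n}0.png",c["pixels"]); pickle.dump(c,open(f"{n}0.pkl","wb"))
    print(n,c["fx"],c["fy"],c["cx"],c["cy"],c["k1"],c["R"],c["t"])
print(bot.current_clock(),bot.current_tool_rot())
E
```

```text
pics
top 355.67497405293005 355.67497405293005 248.8536793967497 191.64771646598885 0.01103439073386877 [[ 1.81940626e-03 -9.99851669e-01 -1.71268571e-02]
 [-9.89508517e-01  6.74149939e-04 -1.44472971e-01]
 [ 1.44463087e-01  1.72100260e-02 -9.89360516e-01]] [-0.04426835  0.51407206  0.79304931]
side 466.8703678192675 466.8703678192675 264.79983457123944 186.9505923632865 -0.06043085847421859 [[-0.8989579  -0.43794574  0.00884417]
 [-0.26077403  0.51884192 -0.81412527]
 [ 0.35195397 -0.73417068 -0.58062192]] [0.43897944 0.20064362 1.12895095]
wrist 312.005823592529 312.005823592529 257.5607792550846 189.29652674351252 -0.04291571961010915 [[ 0.39293133 -0.91956667 -0.00145048]
 [-0.88933295 -0.38041265  0.2537186 ]
 [-0.23386294 -0.09840403 -0.96727699]] [-0.5745646  -0.02725981  0.39168466]
0.15 [-2.62182556e+00  1.72897912e+00  1.49790581e-03]
```

View pics/top0.png

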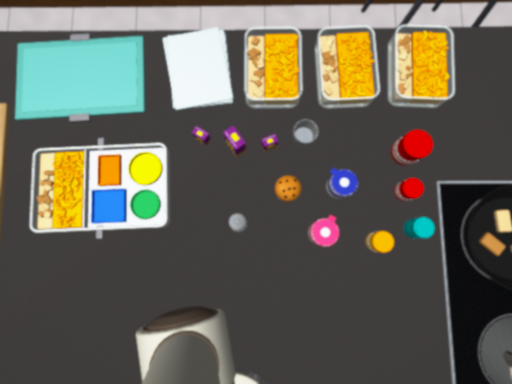

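View pics/side0.png

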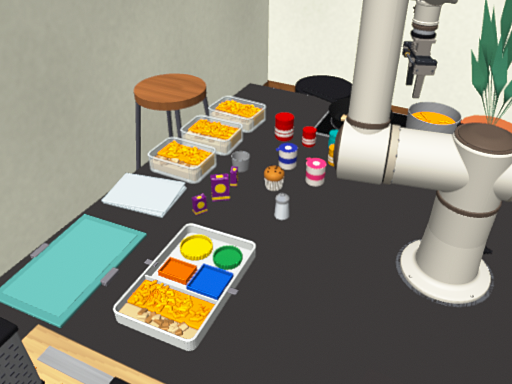

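View pics/wrist0.png

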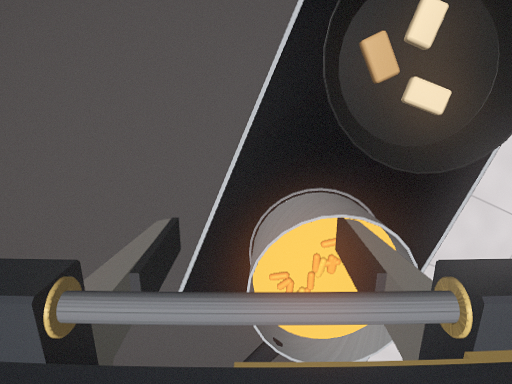

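```bash
cat > h.py <<'E'
import numpy as np,cv2,pickle
from scipy.spatial.transform import Rotation as Ro
def ray(c,u,v):
    d=np.array([(u-c["cx"])/c["fx"],(v-c["cy"])/c["fy"]]); s=d.copy()
    for _ in range(10): s=d/(1+c["k1"]*(s@s))
    R=np.array(c["R"]);t=np.array(c["t"])
    return -R.T@t, R.T@np.array([s[0],s[1],1])
def plane(c,u,v,z):
    o,d=ray(c,u,v); return o+d*(z-o[2])/d[2]
def proj(c,X):
    p=np.array(c["R"])@np.array(X)+np.array(c["t"]); s=p[:2]/p[2]; s=s*(1+c["k1"]*(s@s))
    return s*[c["fx"],c["fy"]]+[c["cx"],c["cy"]]
def tri(c1,p1,c2,p2):
    o1,d1=ray(c1,*p1);o2,d2=ray(c2,*p2)
    A=np.stack([d1,-d2],1);x=np.linalg.lstsq(A,o2-o1,rcond=None)[0]
    a,b=o1+d1*x[0],o2+d2*x[1]
    return (a+b)/2,np.linalg.norm(a-b)
E
python3 - <<'E'
from h import *
t=pickle.load(open("top0.pkl","rb"));s=pickle.load(open("side0.pkl","rb"))
a=cv2.resize(t["pixels"][110:260,180:440],None,fx=3,fy=3,interpolation=cv2.INTER_CUBIC);cv2.imwrite("pics/tc.png",a)
a=cv2.resize(s["pixels"][100:230,180:350],None,fx=4.4,fy=4.4,interpolation=cv2.INTER_CUBIC);cv2.imwrite("pics/sc.png",a)
for n,p in dict(mustard=(381,240),pink=(323,231),blue=(343,183),muf=(288,187),k=(411,187),turq=(423,227),salt=(237,220),steel=(305,132),c1=(201,133),c2=(235,139),c3=(270,142)).items(): print(n,plane(t,*p,.06).round(3))
E
```

```text
mustard [ 0.403 -0.336  0.06 ]
pink [ 0.422 -0.209  0.06 ]
blue [ 0.53  -0.258  0.06 ]
muf [ 0.521 -0.133  0.06 ]
k [ 0.521 -0.409  0.06 ]
turq [ 0.431 -0.43   0.06 ]
salt [ 0.446 -0.018  0.06 ]
steel [ 0.65  -0.174  0.06 ]
c1 [0.649 0.067 0.06 ]
c2 [ 0.634 -0.012  0.06 ]
c3 [ 0.627 -0.093  0.06 ]
```

View pics/tc.png

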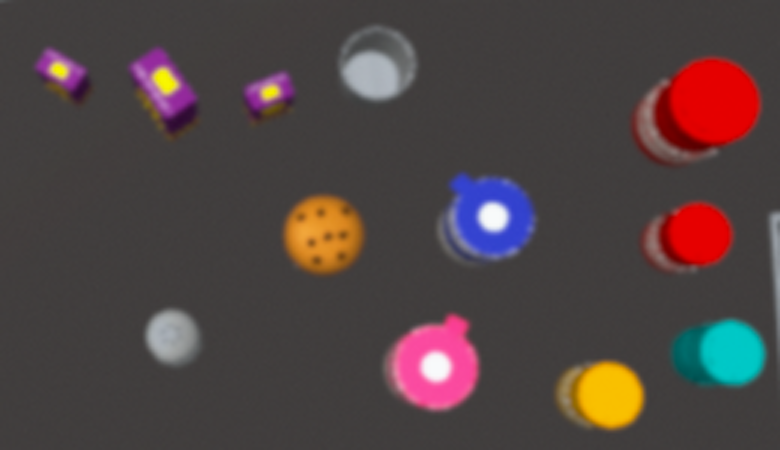

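View pics/sc.png

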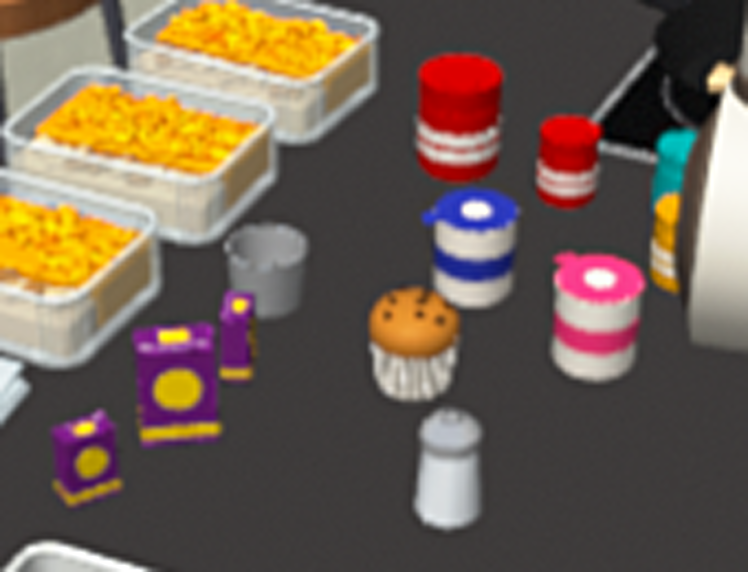

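```bash
python3 - <<'E'
from h import *
t=pickle.load(open("top0.pkl","rb"));s=pickle.load(open("side0.pkl","rb"))
T=lambda x,y:(180+(x-1)/3,110+(y-1)/3)   # crop -> pixel (centre offset)
S=lambda x,y:(180+(x-1.7)/4.4,100+(y-1.7)/4.4)
pts=dict(ketch=((699,234),(570,129),.058),bigred=((714,102),(461,76),.09),pink=((435,367),(599,279),.066),blue=((492,217),(476,210),.066),
 c1=((60,70),(84,428),.05),c2=((166,80),(174,336),.074),c3=((271,92),(239,305),.05))
for n,(a,b,z) in pts.items():
    p,e=tri(t,T(*a),s,S(*b)); print(n,p.round(4),"gap",round(e,4),"top@z",plane(t,*T(*a),z).round(4),plane(s,*S(*b),z).round(4))
# ketchup dia
print("dia k",np.linalg.norm(plane(t,*T(665,234),.058)-plane(t,*T(733,234),.058)), "big",np.linalg.norm(plane(t,*T(670,102),.085)-plane(t,*T(760,102),.085)))
hsv=cv2.cvtColor(t["pixels"],cv2.COLOR_BGR2HSV)
box={"green":((50,120,60),(80,255,255)),"blue":((100,150,60),(125,255,255)),"yellow":((25,150,100),(33,255,255)),"orange":((5,150,100),(17,255,255))}
for n,(lo,hi) in box.items():
    m=cv2.inRange(hsv,lo,hi); m[:, :92]=0; m[:,168:]=0; m[:145]=0; m[235:]=0
    c=max(cv2.findContours(m,cv2.RETR_EXTERNAL,cv2.CHAIN_APPROX_NONE)[0],key=cv2.contourArea)
    P=np.array([plane(t,*q,.02)[:2] for q in c[:,0]])*1000
    r=cv2.minAreaRect(P.astype(np.float32)); print(n,r,cv2.contourArea(c))
m=cv2.inRange(hsv,(135,80,40),(160,255,255))
for c in cv2.findContours(m,cv2.RETR_EXTERNAL,cv2.CHAIN_APPROX_NONE)[0]:
    if cv2.contourArea(c)>30:
        P=np.array([plane(t,*q,.06)[:2] for q in c[:,0]])*1000; print("carton",cv2.boundingRect(c),cv2.minAreaRect(P.astype(np.float32)))
E
```

```text
ketch [ 0.5212 -0.4132  0.0579] gap 0.0028 top@z [ 0.5198 -0.4137  0.058 ] [ 0.5224 -0.4126  0.058 ]
bigred [ 0.618  -0.4224  0.0767] gap 0.0027 top@z [ 0.6129 -0.4165  0.09  ] [ 0.6091 -0.398   0.09  ]
pink [ 0.4211 -0.2117  0.0645] gap 0.0026 top@z [ 0.4198 -0.2118  0.066 ] [ 0.4216 -0.2089  0.066 ]
blue [ 0.5329 -0.2576  0.0645] gap 0.002 top@z [ 0.5316 -0.2576  0.066 ] [ 0.5329 -0.2551  0.066 ]
c1 [0.6534 0.0726 0.0495] gap 0.0025 top@z [0.652 0.072 0.05 ] [0.6545 0.0731 0.05  ]
c2 [ 0.6377 -0.0123  0.0721] gap 0.0019 top@z [ 0.6362 -0.0128  0.074 ] [ 0.6373 -0.01    0.074 ]
c3 [ 0.6352 -0.0931  0.0492] gap 0.0027 top@z [ 0.6337 -0.0935  0.05  ] [ 0.6361 -0.0921  0.05  ]
dia k 0.05046436181659919 big 0.06562204412684906
green ((487.4346618652344, 202.98892211914062), (65.36386108398438, 66.20075988769531), 27.24519157409668) 584.0
blue ((483.4699401855469, 290.4152526855469), (76.35336303710938, 79.13595581054688), 2.485588788986206) 999.5
yellow ((574.1102905273438, 207.9001922607422), (77.924560546875, 76.00978088378906), 45.455440521240234) 764.5
orange ((570.95263671875, 294.88482666015625), (71.8529052734375, 52.16652297973633), 0.8470325469970703) 94.0
carton (261, 134, 18, 15) ((630.0545654296875, -90.8900146484375), (26.39690589904785, 40.54172134399414), 20.337133407592773)
carton (191, 126, 19, 17) ((647.4385375976562, 67.69245910644531), (44.80336380004883, 25.518657684326172), 60.83511734008789)
carton (223, 125, 23, 29) ((634.0701904296875, -11.46484375), (64.97515869140625, 34.65274429321289), 36.08566665649414)
```

```bash
cat >> h.py <<'E'
def rot(yaw): return (Ro.from_euler('z',yaw)*Ro.from_euler('x',np.pi)).as_rotvec()
def pick_yaw(bot,p,yaw):
    best=None
    for k in (-2,-1,0,1,2):
        q=bot.inverse_kinematics(p,rot(yaw+k*np.pi))
        if q is not None:
            d=np.abs(np.array(q)-bot.current_joints()).max()
            if abs(q[5])<2.9 and (best is None or d<best[0]-1e-6): best=(d,yaw+k*np.pi,q)
    return best
E
python3 - <<'E'
from h import *
from workcell import bot
R=Ro.from_rotvec(bot.current_tool_rot());w=pickle.load(open("wrist0.pkl","rb"))
print(R.as_matrix().round(3)); o=-np.array(w["R"]).T@w["t"]; print("cam in tool",R.inv().apply(o-bot.current_ee_pos()), R.inv().apply(np.array(w["R"])[2]))
for n,p,y in [("k",[.52,-.413,.04],90),("p",[.421,-.211,.04],62),("m",[.521,-.133,.04],90),("c",[.637,-.012,.04],123),("green",[.487,.203,.05],45),("blue",[.484,.290,.05],-45),("yel",[.574,.208,.05],-45),("or",[.571,.295,.05],92)]:
    b=pick_yaw(bot,p,np.radians(y)); b2=pick_yaw(bot,[p[0],p[1],.25],np.radians(y)); print(n,b and (np.degrees(b[1]),np.round(b[2],2)),b2 and np.round(b2[2],2))
E
```

```text
[[ 0.394 -0.919 -0.   ]
 [-0.919 -0.394  0.001]
 [-0.001 -0.    -1.   ]]
cam in tool [ 0.00041545 -0.07241561 -0.17104607] [-3.53121426e-04  2.54014549e-01  9.67200333e-01]
k (np.float64(-90.0), array([-0.85,  0.56,  1.45, -0.  ,  1.13,  0.72])) [-0.85  0.37  1.28 -0.    1.5   0.72]
p (np.float64(-117.99999999999999), array([-0.72,  0.11,  2.03, -0.  ,  1.  ,  1.34])) [-0.72 -0.14  1.83 -0.    1.45  1.34]
m (np.float64(-90.0), array([-0.47,  0.27,  1.84, -0.  ,  1.03,  1.1 ])) [-0.47  0.04  1.66 -0.    1.45  1.1 ]
c (np.float64(-56.99999999999999), array([-0.21,  0.49,  1.54, -0.  ,  1.11,  0.79])) [-0.21  0.3   1.36 -0.    1.48  0.79]
green (np.float64(-315.0), array([ 0.17,  0.23,  1.86, -0.  ,  1.05, -0.62])) [ 0.17  0.01  1.68 -0.    1.45 -0.62]
blue (np.float64(-405.0), array([ 0.33,  0.32,  1.76, -0.  ,  1.07,  1.11])) [ 0.33  0.11  1.58 -0.    1.45  1.11]
yel (np.float64(-405.0), array([ 0.15,  0.42,  1.62, -0.  ,  1.1 ,  0.94])) [ 0.15  0.23  1.45 -0.    1.47  0.94]
or (np.float64(-268.0), array([ 0.29,  0.49,  1.52, -0.  ,  1.13, -1.32])) [ 0.29  0.31  1.35 -0.    1.48 -1.32]
```

```bash
python3 - <<'E'
from h import *
from workcell import bot
for n,p,y in [("k",[.52,-.413,.22],-90),("c",[.637,-.012,.24],-57),("cups",[.53,.25,.28],-90)]:
    b=pick_yaw(bot,p,np.radians(y)); bot.goto(p,rot(b[1])); bot.hold(.15)
    c=bot.read_camera("wrist"); pickle.dump(c,open(f"w_{n}.pkl","wb")); cv2.imwrite(f"pics/w_{n}.png",c["pixels"]); print(bot.current_clock())
E
```

```text
1.55
3.2917
4.5917
```

View pics/w_k.png

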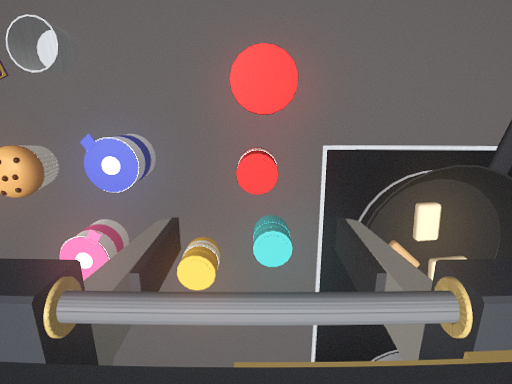

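View pics/w_c.png

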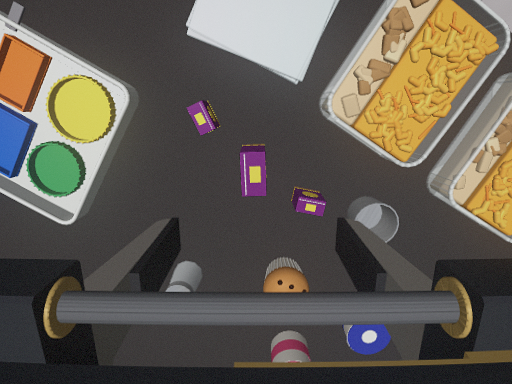

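View pics/w_cups.png

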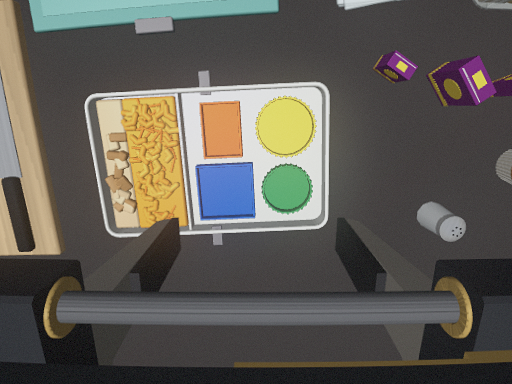

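```bash
python3 - <<'E'
from h import *
def cont(c,lo,hi,roi,z,name):
    hsv=cv2.cvtColor(c["pixels"],cv2.COLOR_BGR2HSV); m=cv2.inRange(hsv,lo,hi); r=np.zeros_like(m); x0,y0,x1,y1=roi; r[y0:y1,x0:x1]=m[y0:y1,x0:x1]
    k=max(cv2.findContours(r,cv2.RETR_EXTERNAL,cv2.CHAIN_APPROX_NONE)[0],key=cv2.contourArea)
    P=(np.array([plane(c,*q,z)[:2] for q in k[:,0]])*1000).astype(np.float32)
    print(name,cv2.minAreaRect(P),"circ",cv2.minEnclosingCircle(P)); return P
c=pickle.load(open("w_cups.pkl","rb"))
cont(c,(45,100,40),(85,255,255),(255,155,320,220),.02,"green")
cont(c,(100,150,40),(125,255,255),(190,155,260,225),.02,"blue")
cont(c,(22,100,80),(35,255,255),(250,90,325,162),.02,"yellow")
cont(c,(5,150,80),(20,255,255),(196,95,250,162),.02,"orange")
c=pickle.load(open("w_k.pkl","rb")); cont(c,(0,200,60),(5,255,255),(230,145,285,200),.058,"ketch")
hsv=cv2.cvtColor(c["pixels"],cv2.COLOR_BGR2HSV)
a=cv2.resize(c["pixels"][140:205,225:290],None,fx=8,fy=8,interpolation=cv2.INTER_CUBIC)
c=pickle.load(open("w_c.pkl","rb")); b=cv2.resize(c["pixels"][135:210,225:285],None,fx=8,fy=8,interpolation=cv2.INTER_CUBIC)
h=max(a.shape[0],b.shape[0]); o=np.zeros((600,800,3),np.uint8); o[:a.shape[0],:320]=a[:,100:420]; o[:b.shape[0],320:800]=b; cv2.imwrite("pics/crop2.png",o)
cont(c,(135,80,40),(165,255,255),(235,140,275,205),.074,"carton")
E
```

```text
green ((489.6929016113281, 207.08450317382812), (69.4128189086914, 70.32669067382812), 22.922155380249023) circ ((489.75213623046875, 206.95086669921875), 36.16434097290039)
blue ((482.15966796875, 292.4053649902344), (71.40900421142578, 75.30184173583984), 2.191884756088257) circ ((482.3916015625, 290.20245361328125), 49.75987243652344)
yellow ((577.66845703125, 211.22291564941406), (81.50588989257812, 80.6216812133789), 23.973169326782227) circ ((577.175537109375, 211.22796630859375), 41.483489990234375)
orange ((574.0728149414062, 298.47174072265625), (72.20939636230469, 52.7945671081543), 2.436911106109619) circ ((573.6276245117188, 298.6877136230469), 43.71736526489258)
ketch ((544.7207641601562, -421.99359130859375), (2.2817916870117188, 0.7575340867042542), 44.920467376708984) circ ((544.720947265625, -421.9937744140625), 1.2021279335021973)
carton ((637.9935302734375, -7.000568389892578), (56.28839874267578, 28.265230178833008), 34.81192398071289) circ ((637.8389282226562, -7.193459510803223), 30.5791015625)
```

View pics/crop2.png

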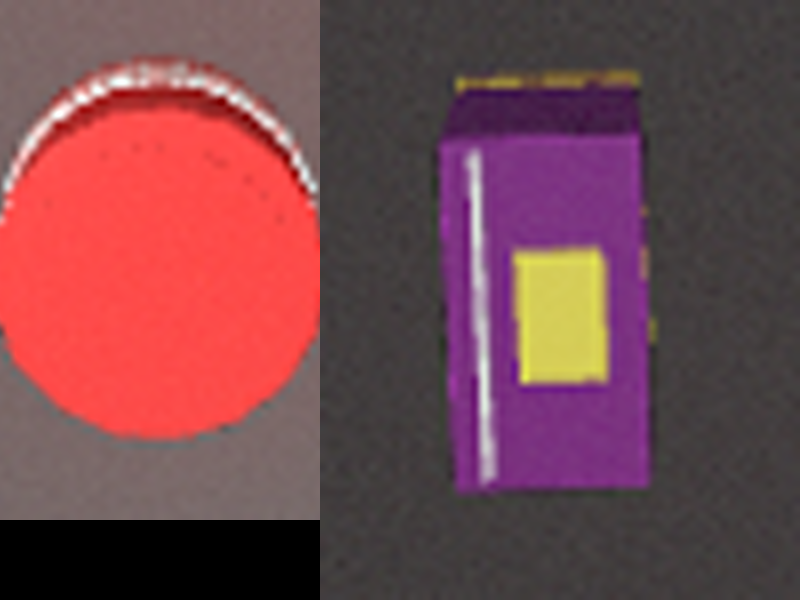

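```bash
python3 - <<'E'
from h import *
c=pickle.load(open("w_c.pkl","rb"))
q=[(440,142),(640,135),(650,487),(458,490)]
P=np.array([plane(c,224.5+(x-320)/8,134.5+y/8,.074)[:2] for x,y in q]);print(P.round(4),P.mean(0))
e=lambda i,j:(np.linalg.norm(P[j]-P[i]),np.degrees(np.arctan2(*(P[j]-P[i])[::-1])))
print(e(0,1),e(3,2),e(3,0),e(2,1))
c=pickle.load(open("w_k.pkl","rb"));print(plane(c,257.2,173.7,.058),np.linalg.norm(plane(c,257,153.5,.058)-plane(c,257,194.5,.058)))
E
```

```text
[[ 0.648   0.0164]
 [ 0.6634 -0.0059]
 [ 0.6227 -0.0342]
 [ 0.6078 -0.0117]] [ 0.63547199 -0.00885472]
(np.float64(0.027108295598845613), np.float64(-55.16220335004268)) (np.float64(0.026956764042481453), np.float64(-56.234797730923674)) (np.float64(0.049048959333890245), np.float64(34.96418181544781)) (np.float64(0.04955347264072799), np.float64(34.78222654394133))
[ 0.52154405 -0.41356547  0.058     ] 0.04566999592568608
```

```bash
cat >> h.py <<'E'
def move_item(bot,src,yaw_s,h,w,pre,dst,yaw_d,N=15,travel=.17):
    b=pick_yaw(bot,[*src,travel],yaw_s); bot.goto([*src,travel],rot(b[1])); bot.set_gripper(pre/.092,N)
    bot.line_to([*src,h-.019],max_speed=.12); bot.set_gripper(0,N); bot.hold(.2)
    op=bot.current_opening()*92; print("grip mm",op,"expect",w*1000)
    if abs(op-w*1000)>6: print("BAD GRIP"); return False
    f0=np.array(bot.current_contact_force())
    bot.line_to([*src,travel],max_speed=.15); print("opening lifted",bot.current_opening()*92,"F",np.round(bot.current_contact_force(),2))
    b=pick_yaw(bot,[*dst,travel],yaw_d); bot.goto([*dst,travel],rot(b[1]))
    return True
def place(bot,dst,h,w,travel=.17):
    z=h-.019+.007
    bot.line_to([*dst,z+.006],max_speed=.1); bot.hold(.2); f0=np.array(bot.current_contact_force())
    for k in range(5,-4,-1):
        bot.line_to([*dst,z+.001*k],max_speed=.02); bot.hold(.1)
        f=np.array(bot.current_contact_force()); 
        if abs(f[2]-f0[2])>2.5: break
    print("contact k",k,np.round(f-f0,2), "op",bot.current_opening()*92)
    o=min(1,(bot.current_opening()*.092+.014)/.092); bot.set_gripper(o); bot.hold(.2)
    bot.line_to([*dst,travel],max_speed=.12); print("t",bot.current_clock())
def snap(bot,n,cam):
    c=bot.read_camera(cam); pickle.dump(c,open(n+".pkl","wb")); cv2.imwrite("pics/"+n+".png",c["pixels"])
E
python3 - <<'E'
from h import *
from workcell import bot
if move_item(bot,(.6362,-.0105),np.radians(-55.3),.045,.028,.058,(.5721,.2964),np.radians(-87.6)):
    snap(bot,"held_c","wrist"); snap(bot,"held_c_s","side")
E
```

```text
grip mm 28.092103093591746 expect 28.0
opening lifted 28.180769536332768 F [ 0.08 -0.03 -0.54]
```

View pics/held_c.png

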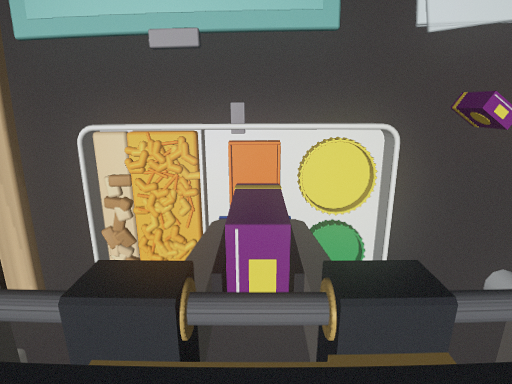

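View pics/held_c_s.png

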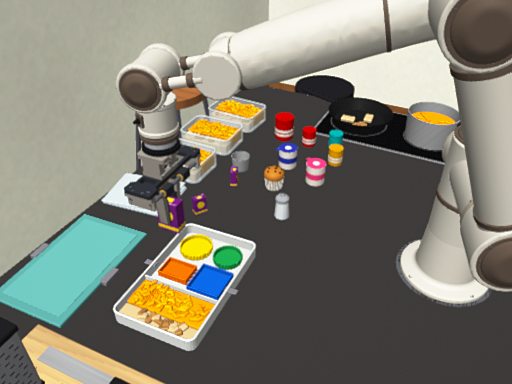

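```bash
python3 - <<'E'
from h import *
from workcell import bot
s=pickle.load(open("held_c_s.pkl","rb")); print(bot.current_ee_pos(),proj(s,[.5721,.2964,.144]))
place(bot,(.5721,.2964),.045,.028)
snap(bot,"pl_c","wrist"); snap(bot,"pl_c_s","side")
E
```

```text
[0.57266051 0.29517438 0.16981013] [172.57933649 226.76414902]
contact k -1 [-3.03 -0.2   6.06] op 27.99015836675251
t 16.9333
```

View pics/pl_c.png

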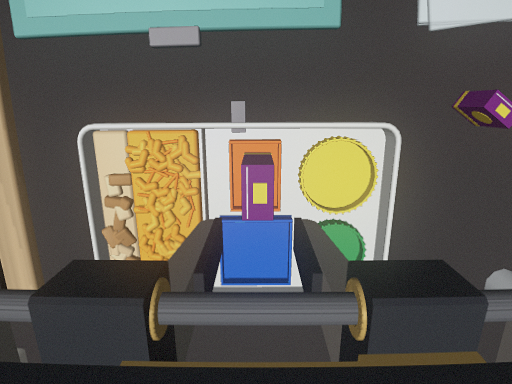

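View pics/pl_c_s.png

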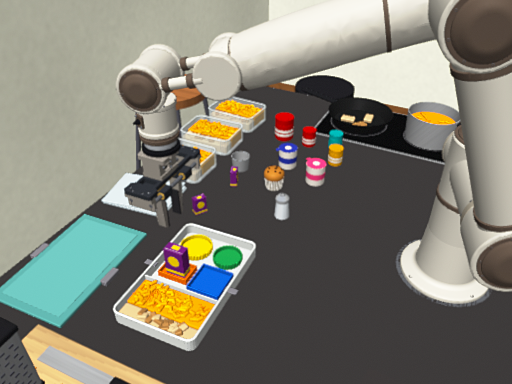

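```bash
python3 - <<'E'
from h import *
from workcell import bot
t=pickle.load(open("top0.pkl","rb")); m=plane(t,287.7,188,.046)[:2]; print(m)
b=pick_yaw(bot,[*m,.2],np.radians(-90)); bot.goto([*m,.2],rot(b[1])); bot.hold(.1); snap(bot,"w_m","wrist")
E
```

```text
[ 0.52121859 -0.13373339]
```

View pics/w_m.png

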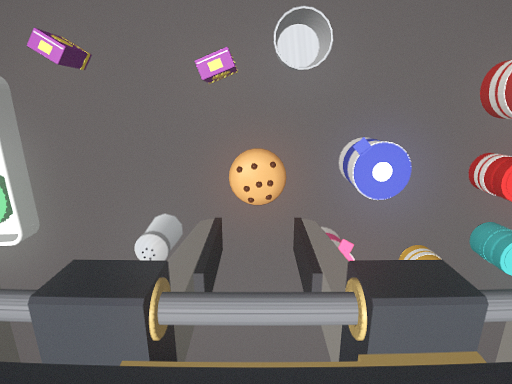

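```bash
python3 - <<'E'
from h import *
from workcell import bot
c=pickle.load(open("w_m.pkl","rb")); m=plane(c,257.5,177,.046)[:2]; print(m,np.linalg.norm(plane(c,229.5,177,.046)-plane(c,285.5,177,.046)))
m=(m+[.5212,-.1337])/2
if move_item(bot,m,np.radians(-90),.045,.061,.090,(.5758,.2085),np.radians(-45),N=12):
    snap(bot,"held_m","wrist")
    place(bot,(.5758,.2085),.045,.061)
    snap(bot,"pl_m","wrist"); snap(bot,"pl_m_s","side")
E
```

```text
[ 0.52221791 -0.13268362] 0.059736173085566696
grip mm 59.91330676999781 expect 61.0
opening lifted 59.78918032175929 F [-0.2  -0.09 -1.31]
contact k -1 [-3.07 -1.32  8.36] op 59.80071794553191
t 30.4417
```

View pics/pl_m.png

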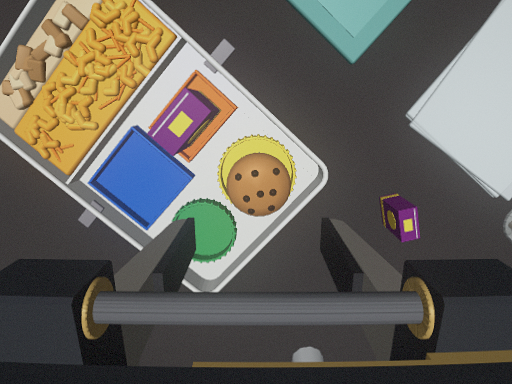

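View pics/pl_m_s.png

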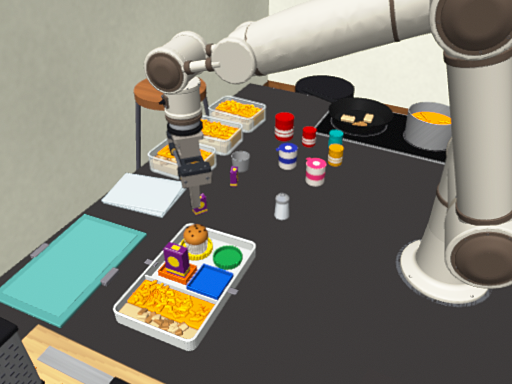

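```bash
python3 - <<'E'
from h import *
from workcell import bot
if move_item(bot,(.4205,-.2112),np.radians(62),.038,.058,.090,(.4841,.2927),np.radians(-45),N=15):
    snap(bot,"held_p_s","side")
    place(bot,(.4841,.2927),.038,.058)
    snap(bot,"pl_p","wrist"); snap(bot,"pl_p_s","side")
E
```

```text
grip mm 56.77117774877281 expect 58.0
opening lifted 57.34535356698182 F [ 0.48 -0.78 -2.78]
contact k -1 [-2.52 -1.23  8.78] op 56.85343821420915
t 44.0167
```

View pics/pl_p.png

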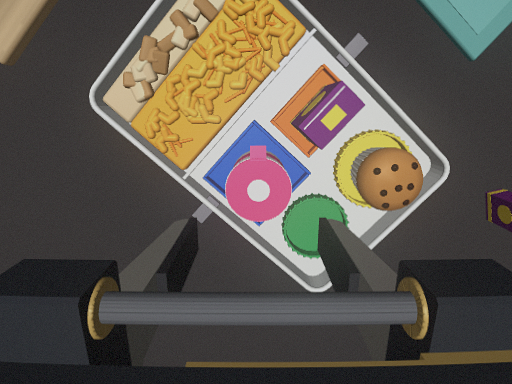

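View pics/pl_p_s.png

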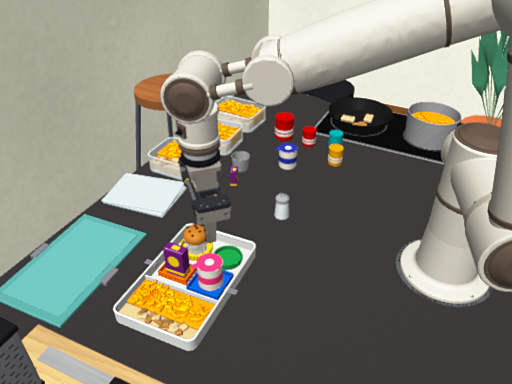

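```bash
python3 - <<'E'
from h import *
from workcell import bot
if move_item(bot,(.5213,-.4134),np.radians(-90),.040,.046,.078,(.4878,.2048),np.radians(45),N=15):
    place(bot,(.4878,.2048),.040,.046)
    p=[.46,.0,.30]; b=pick_yaw(bot,p,np.radians(-90)); bot.goto(p,rot(b[1])); bot.hold(.3)
    snap(bot,"end_w","wrist"); snap(bot,"end_s","side"); snap(bot,"end_t","top")
    o=np.zeros((560,760,3),np.uint8)
    o=cv2.resize(cv2.imread("pics/end_s.png")[120:350,100:360],None,fx=2.4,fy=2.4,interpolation=cv2.INTER_CUBIC);cv2.imwrite("pics/end_sc.png",o)
E
```

```text
grip mm 46.06413173499542 expect 46.0
opening lifted 45.83849120607646 F [-0.15 -0.37 -1.18]
contact k -1 [-3.85 -0.15  8.6 ] op 45.805693024327866
t 58.575
```

View pics/end_t.png

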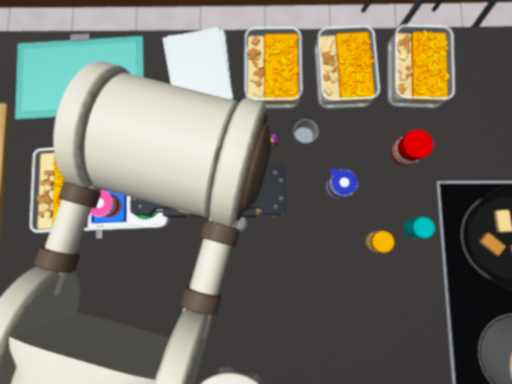

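View pics/end_sc.png

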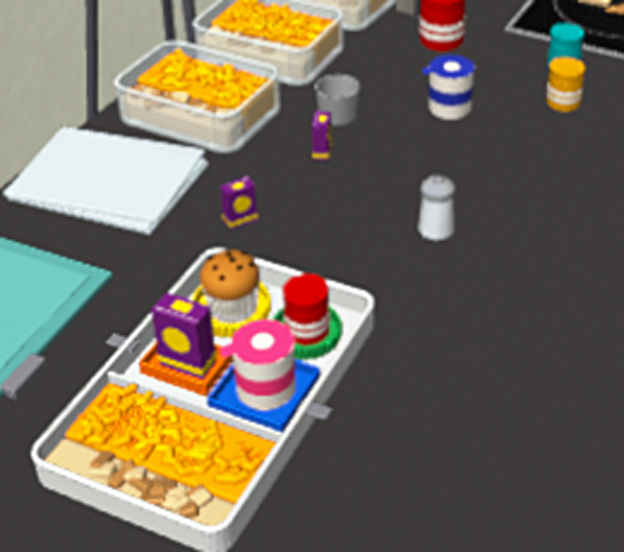

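```bash
python3 - <<'E'
from h import *
from workcell import bot
p=[.45,-.1,.30]; b=pick_yaw(bot,p,np.radians(-90)); bot.goto(p,rot(b[1])); 
p=[.24,-.50,.25]; b=pick_yaw(bot,p,np.radians(-66)); bot.goto(p,rot(b[1])); bot.hold(.3)
snap(bot,"fin_s","side"); snap(bot,"fin_t","top"); print(bot.current_clock())
t=cv2.imread("pics/fin_t.png")[140:240,20:180]; cv2.imwrite("pics/fin_tc.png",cv2.resize(t,None,fx=5,fy=5,interpolation=cv2.INTER_CUBIC))
s=cv2.imread("pics/fin_s.png")[215:305,150:260]; cv2.imwrite("pics/fin_sc.png",cv2.resize(s,None,fx=6,fy=6,interpolation=cv2.INTER_CUBIC))
E
```

```text
62.6917
```

View pics/fin_tc.png

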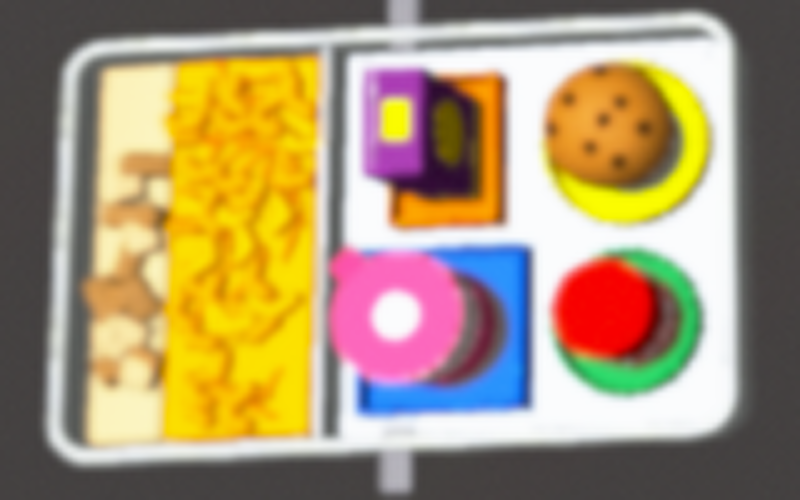

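View pics/fin_sc.png

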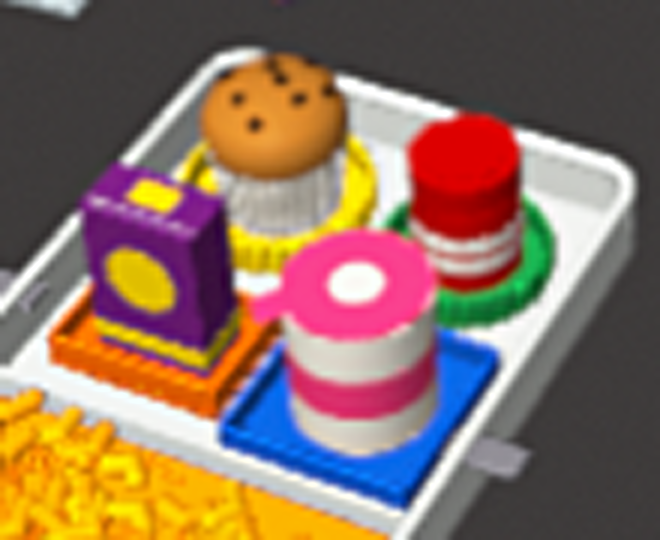

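```bash
python3 - <<'E'
from h import *
t=pickle.load(open("fin_t.pkl","rb"));s=pickle.load(open("fin_s.pkl","rb"));t0=pickle.load(open("top0.pkl","rb"))
for n,a,b,d,h in [("carton",(395,123),(155,196),(.5721,.2964),.081),("pink",(396,315),(357,284),(.4841,.2927),.073),("ketch",(606,310),(466,148),(.4878,.2048),.065)]:
    p,e=tri(t,(19.6+a[0]/5,139.6+a[1]/5),s,(149.6+b[0]/6,214.6+b[1]/6)); print(n,p.round(4),"gap",round(e,4),"off",(p[:2]-d).round(4),"top expect",h)
def cen(c,lo,hi,roi):
    m=cv2.inRange(cv2.cvtColor(c["pixels"],cv2.COLOR_BGR2HSV),lo,hi);x0,y0,x1,y1=roi;M=cv2.moments(m[y0:y1,x0:x1]);return M["m10"]/M["m00"],M["m01"]/M["m00"]
for r,lo,hi in [((320,160,365,210),(105,120,60),(130,255,255)),((365,225,400,260),(18,150,100),(30,255,255))]: print(cen(t0,lo,hi,r),cen(t,lo,hi,r))
E
```

```text
carton [0.5721 0.2942 0.08  ] gap 0.0035 off [-0.     -0.0022] top expect 0.081
pink [0.4852 0.2919 0.0703] gap 0.0011 off [ 0.0011 -0.0008] top expect 0.073
ketch [0.4894 0.2005 0.063 ] gap 0.0035 off [ 0.0016 -0.0043] top expect 0.065
(23.589211618257263, 20.83817427385892) (23.5625, 20.83125)
(17.037610619469028, 16.29646017699115) (17.006696428571427, 16.328125)
```

All checks agree, so I'm handing in.

```bash
python3 - <<'E'
from workcell import bot
bot.job_done(); print(bot.current_clock())
E
```

```text
the job is handed in; nothing more can be done
the job is handed in; nothing more can be done
```

All four sides are standing in their own cups, and I handed the job in at about 63 s of the 96 s allowed; it reports no verdict.

- **Which things I took:** the ketchup jar was the smaller of the two red ones, measured 58 mm high and 46 mm across (pixel 413,188 in the top view). The carton was the middle of the three, measured 72 mm high and 49 by 27 mm (pixel 235,137).
- **Placing:** each one was lowered in 1 mm steps until it touched down, between 1 and 2 mm below the height I expected for the cup floor, and only then released.
- **Final positions:** across the top and side views, the carton, pink yoghurt and ketchup tops are within 5 mm of their aim points over the cup centres. Their heights are within 3 mm of those expected for standing on the floor. The muffin I checked by eye only; it stands upright inside the yellow cup.
- **Look-alikes:** the mustard jar and blue-lidded yoghurt moved less than 0.1 pixel between the first and last top pictures.
- **What disagreed:** the cup positions from the top and wrist cameras differed by up to about 4 mm, so I aimed at an average fitted to the 88 mm grid. The rays from the two views missed each other by up to 3.5 mm. Touchdown also showed a sideways force of about 3–4 N, but nothing tilted.

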